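# Weight the glued panel and set the bench timer

## Task

The carved panel has just been glued: set the iron weight down gently on the plywood pad on the panel, centred and with its length along the pad's length, and let go. Then turn the bench timer's knob clockwise until its pointer is at the one long thick mark; the timer is light and its knob stiff, so press down on the knob as you turn, and do not let the timer spin or slide on the bench. Leave the other things on the bench where they are.

Things in the scene. Friction and masses are not known exactly. Their poses are not given: they have to be found in the camera images.
- panel: carved wooden panel, 150 mm along its x, 220 mm along its y, 22 mm thick, fixed flat on the bench; a plain plywood pad (90 mm along x, 130 mm along y, 12 mm thick) is fixed on top of its +y half. Origin: centre of the panel's underside, z up
- pad (a point): centre of the pad's top face, 34 mm above the bench; its axes are the panel's, so the pad's length is along y
- weight: loose dark iron weight, about 0.65 to 0.9 kg: a plate 100 mm along x, 60 mm along y, 18 mm thick, with a bridge handle standing on it along x, 65 mm high in all. Origin: centre of the underside, z up
- weight_handle (a point): centre of the handle's bar, 58 mm above the weight's underside. The bar is 14 mm wide (along the weight's y), 14 mm high and 90 mm long along the weight's x; beneath it is a gap of 33 mm down to the plate, 66 mm between the two uprights
- timer: loose bench timer, about 0.33 kg (can vary by a fifth): grey housing 130 x 130 mm, top at 46 mm, on four rubber feet, with a white dial on top that carries ten short thin marks at 30 degree steps and one long thick mark, 7 mm wide and 17 mm long. Origin: centre of the underside, z up
- timer_mark (a point): centre of the long thick mark on the dial, 53.5 mm out from the knob's axis
- timer_knob (a joint): turn of the timer's knob in rad, growing clockwise seen from above; 2.094 when the pointer is at the long thick mark; range 0 to 5.2. The pointer lies along the timer's -x at 0, along its +y at 1.57. Friction of about 0.36 Nm holds it, more than the feet resist under the timer's own weight; 10 to 15 N of push down on the knob while turning keeps the timer still
- timer_grip (a point): point to grip, on the knob's axis, 71 mm above the bench; its x axis lies along the grip bar, and the pointer is at the -x end. The black knob is a disc 80 mm across (top at 56 mm; it turns too, fingertips may press on it) with an upright grip bar 56 mm long, 16 mm wide, 30 mm high (top at 86 mm)
- timer_pointer (a point): tip of the pointer, 44 mm out from the knob's axis: a small nose with a white line at one end of the grip bar
- tape: bystander: black roll of tape lying flat, 96 mm across, 25 mm high. Origin: centre of the underside
- hammer: bystander: hammer 300 mm long, lying on the bench at the robot's right
- mallet: bystander: dark wooden bar mallet 340 x 48 x 40 mm, lying at the robot's left
- glue: bystander: white glue bottle, 64 mm across, 160 mm high, standing at the far side. Origin: centre of the underside
- offcut: bystander: pale wooden block 80 x 50 x 40 mm at the far side
Things that resemble listed ones, but are neither listed nor needed, are in the scene too. There is more than one size of the timer; the job needs the largest.

How it is judged:
By the outcome, as a careful person would: the job done as asked, in the order asked, and still so for the second after the job is handed in, with the robot touching nothing.
It also fails if it takes over 54 s, if anything falls off the work surface, if the arm or the gripper's body presses on something with over 40 N, if the wrist force passes 120 N, or if a joint passes its speed limit or range.

## Robot

A 6-joint arm with a two-finger parallel gripper is mounted at the origin on the work surface. World frame = base frame: x ahead of the robot, y to its left, z up, the work surface at z = 0. Lengths are in m, angles in rad, forces in N, time in s.
With the tool pointing down it reaches from about 0.35 to 0.975 m from the base axis. Payload 4.9 kg.
Tool frame: the origin (TCP) lies at the very end of the fingers, on their centre line; the grasp point (between the pads) lies 19 mm behind it; z points along the fingers, y is the line along which they close (so a half turn about z gives the same grasp; the last joint's range is limited). The gripper opens to 85 mm and grips with 20 to 120 N. Pads are 22 mm wide; open, the fingers measure 114 mm over their backs; the gripper's body (76 mm by 85 mm) begins 54 mm behind the grasp point. The pads swing forward as they close: fully open they stand 13 mm farther back than shut.
Start: joints at [1.16, 0.053, 1.613, -0, 1.476, -0.119], TCP at [0.18, 0.599, 0.231] pointing down, gripper open.
Joint ranges: [-3.01, 3.01], [-1.01, 2.22], [0.06, 2.58], [-1.02, 4.17], [0.09, 2.62], [-3.14, 3.14]. Speed limits (rad/s): [2.57, 2.57, 3.14, 3.14, 3.14, 3.14].

## Interface

Orientations are given as a rotation vector (axis times angle).
In Python, from station import get_obs, optics, ctrl gives the robot as it stands.
- The arm moves only by the shell command python3 -m pendant 'ROWS' [FORCE]. ROWS is JSON, a list of rows, each a list of 3 entries, a list of its own where there are three numbers: the shift along the tool's x, y, z in mm, then the turn, a rotation vector about the tool's x, y, z in rad, then the opening, from 0 (shut) to 1 (fully open). A call has 1 to 12 rows; each row shifts and turns the commanded pose from where the row before left it, along the tool's axes as they then stand; what a row does not reach is not made up. A row lasts 1/12 s, in which the tool goes at most 41.7 mm and 7.16 degrees, less where a joint would pass 70% of its speed; a pose out of reach is approached as far as the arm can. A call is refused whole if a number of a shift passes 41.7 or a number of a turn 0.125, either way. A call with a gripper value outside its range is refused whole. The fingers move at their own pace and stop on an object; FORCE is the grip in N (left out, the last holds). Time passes only in rows, so rows that do not move let the fingers close. It gives the time, the measured TCP pose, the force, the opening and the grip force at its end, in the units of the state.
- get_obs(): the state, without advancing time (a new reading comes with each control period).
- optics.get_image(name): name is "scene" or "top"; returns the picture (384x512x3 uint8, red, green, blue); there is no depth.
- optics.camera_model(name): a dict with "fx", "fy", "cx", "cy" (pixels), "cam_to_world" (4x4, takes a point from camera to world coordinates). Camera axes: x right, y up, looking along -z (the intrinsics and any distortion apply to the point x, -y, -z); pixel columns grow to the right and rows downward; lengths in m; the calibration is good to about 2 mm. A picture is of the moment at which its call begins. camera_model takes no time and is no camera call.
- ctrl.finish_job(): hands the job in; it is judged then, once.
The state is a dict: "t": time; "q": joint angles; "dq": joint speeds; "effort": joint torques, N m; "tool_pos": TCP position; "tool_rot": TCP orientation; "contact_force": force on the tool from outside, world axes, zero at the start; "wrist_torque": the same for the moment, N m; "opening": finger opening in m; "grip_force": force on a finger pad.
Only numpy, scipy, OpenCV 4.12 (cv2) and the standard library are available. Lean on these libraries where they do the work, as an engineer would, in place of code of your own. Each camera call takes 0.05 s, during which the arm holds its last target. There are 200 camera calls.

## Working session

There is one attempt and no reset: what is moved stays moved. The work goes in short steps, Python scripts to look and compute and a shell command to move; the robot and the scene stay as the last step left them, time stands still between calls to the robot, and variables do not carry over. Pictures are saved under pics/ and viewed, at most 10 in all, crops included, and the job is handed in when it is done.

```bash
mkdir -p pics; ls; python3 - <<'E'
from station import get_obs, optics
import cv2,json
for n in("top","scene"):
    im=optics.get_image(n); cv2.imwrite(f"pics/{n}0.png",cv2.resize(im[:,:,::-1],(800,600),interpolation=cv2.INTER_CUBIC))
    cv2.imwrite(f"raw_{n}.png",im[:,:,::-1]); print(optics.camera_model(n))
print(get_obs())
E
```

```text
pics
{'fx': 368.56772178384097, 'fy': 368.56772178384097, 'cx': 256.04255820852984, 'cy': 195.13614894620807, 'cam_to_world': array([[ 6.75423646e-03,  9.88083612e-01, -1.53769815e-01,
         3.18836985e-01],
       [-9.99965320e-01,  5.92456863e-03, -5.85311912e-03,
         3.87422618e-04],
       [-4.87235126e-03,  1.53804016e-01,  9.88089361e-01,
         1.40408167e+00],
       [ 0.00000000e+00,  0.00000000e+00,  0.00000000e+00,
         1.00000000e+00]])}
{'fx': 432.2232541643803, 'fy': 432.2232541643803, 'cx': 259.80074503325955, 'cy': 185.18170988451894, 'cam_to_world': array([[-7.04750129e-01, -5.60231907e-01,  4.35278608e-01,
         1.13530674e+00],
       [ 7.09454803e-01, -5.57438232e-01,  4.31203549e-01,
         5.98559579e-01],
       [ 1.06695101e-03,  6.12701255e-01,  7.90313883e-01,
         1.16992679e+00],
       [ 0.00000000e+00,  0.00000000e+00,  0.00000000e+00,
         1.00000000e+00]])}
{'t': 0.1, 'q': array([ 1.16000370e+00,  5.33017471e-02,  1.61414553e+00, -1.26628943e-05,
        1.47598370e+00, -1.18980041e-01]), 'dq': array([-0.00081518, -0.00252551, -0.00234058,  0.00101625, -0.00217682,
       -0.00043245]), 'effort': array([ 1.19692227e-04, -3.94906461e+01, -3.71363926e+01, -5.77649757e-05,
        3.96544041e-03,  2.52710851e-05]), 'tool_pos': array([0.17957342, 0.59806812, 0.23018585]), 'tool_rot': array([-4.56683221e-01, -3.10774674e+00,  2.79168108e-03]), 'contact_force': array([-0.12342609,  0.13347081, -0.62015312]), 'wrist_torque': array([ 0.02480418, -0.03381933,  0.00759959]), 'grip_force': 0.0, 'opening': 0.08504594656389514}
```

View pics/top0.png

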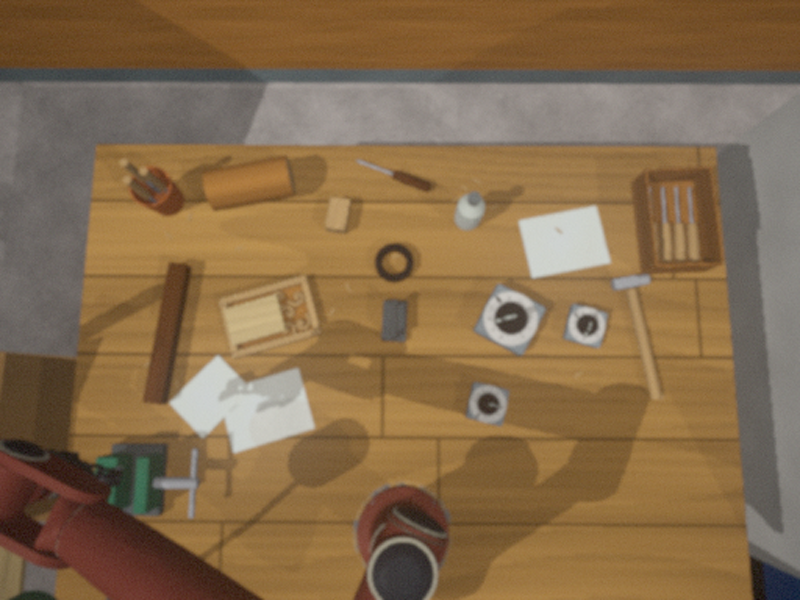

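View pics/scene0.png

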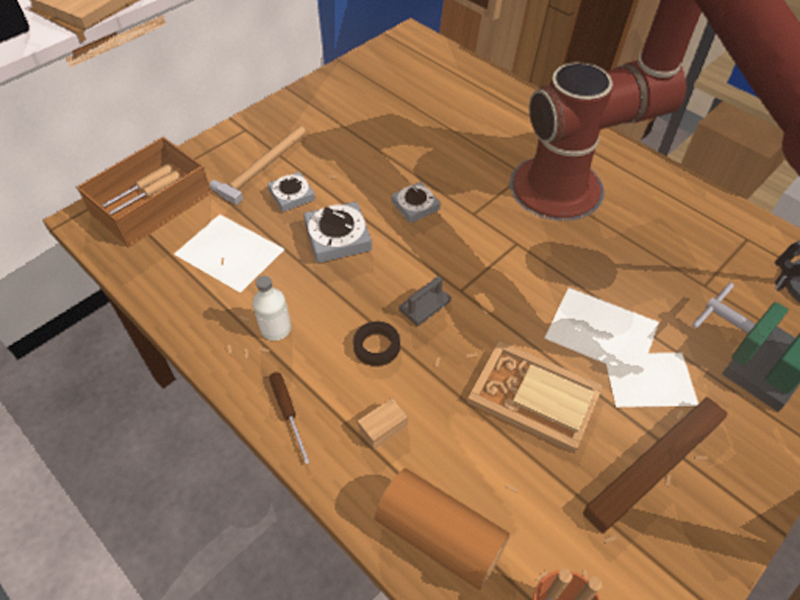

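```bash
cat > h.py <<'E'
import cv2,numpy as np
from station import optics
def crop(im,u,v,s,w=400,h=480):
    c=cv2.getRectSubPix(im,(w//s,h//s),(u,v)) # centre pixel-aligned
    x0=u-(w//s-1)/2; y0=v-(h//s-1)/2
    c=cv2.resize(c,(w//s*s,h//s*s),interpolation=cv2.INTER_CUBIC)
    for g in range(int(x0)//5*5,int(x0)+w//s+1,5):
        p=int((g-x0+.5)*s)
        if 0<=p<c.shape[1]: cv2.line(c,(p,0),(p,6 if g%10 else 12),(0,0,255),1); g%10==0 and cv2.putText(c,str(g),(p-10,25),0,.4,(0,0,255),1)
    for g in range(int(y0)//5*5,int(y0)+h//s+1,5):
        p=int((g-y0+.5)*s)
        if 0<=p<c.shape[0]: cv2.line(c,(0,p),(6 if g%10 else 12,p),(0,0,255),1); g%10==0 and cv2.putText(c,str(g),(14,p+4),0,.4,(0,0,255),1)
    return c
def pair(name,a,b): cv2.imwrite(name,cv2.hconcat([a,b]))
def w(cam,u,v,z):
    m=optics.camera_model(cam);T=m["cam_to_world"]
    d=T[:3,:3]@np.array([(u-m["cx"])/m["fx"],-(v-m["cy"])/m["fy"],-1]);o=T[:3,3]
    return (o+d*(z-o[2])/d[2])
def px(cam,p):
    m=optics.camera_model(cam);T=m["cam_to_world"];c=T[:3,:3].T@(np.array(p)-T[:3,3])
    return m["cx"]-c[0]/c[2]*m["fx"],m["cy"]+c[1]/c[2]*m["fy"]
E
python3 - <<'E'
from h import *
t=cv2.imread("raw_top.png");s=cv2.imread("raw_scene.png")
pair("pics/timer.png",crop(s,216,147,8),crop(t,327,204,8))
pair("pics/weight.png",crop(s,273,192,8),crop(t,252,205,8))
pair("pics/panel.png",crop(s,342,253,4,w=400),crop(t,172,202,5))
E
```

```text
(no output)
```

View pics/timer.png

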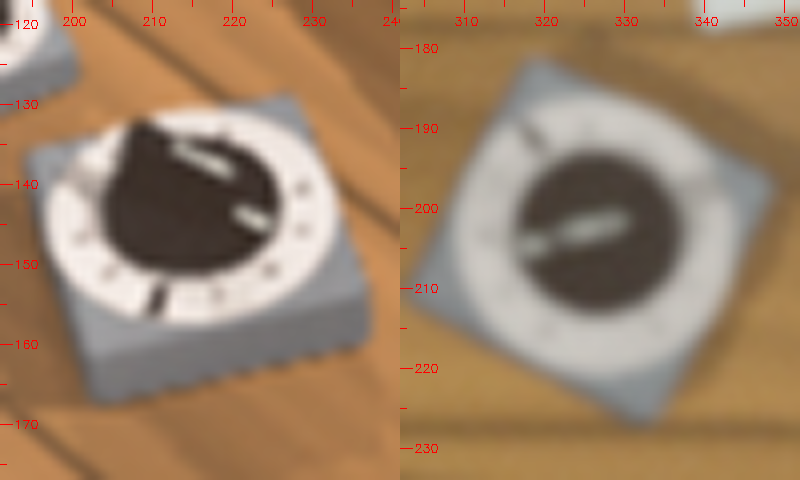

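View pics/weight.png

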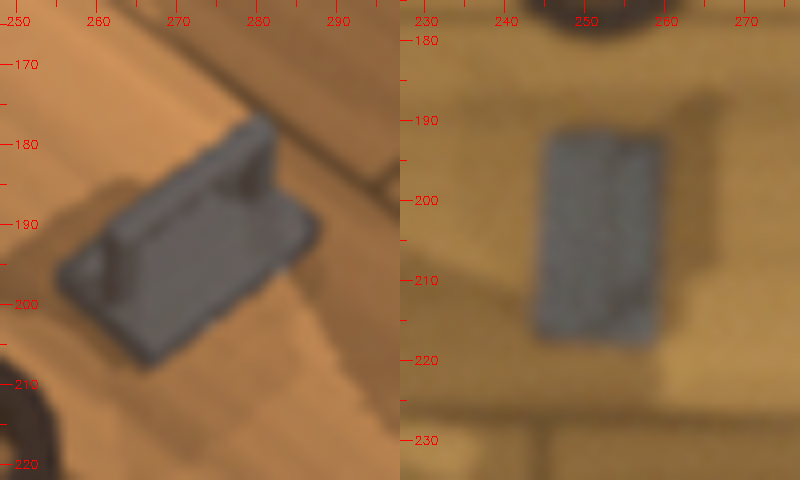

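View pics/panel.png

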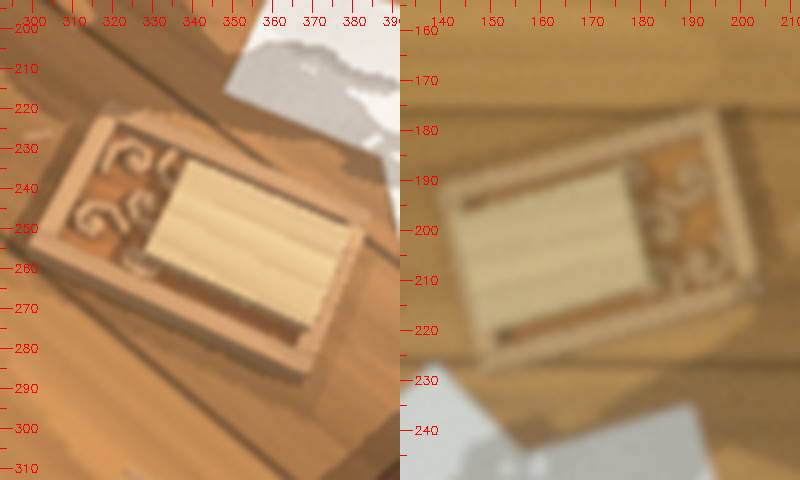

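```bash
cat > fit.py <<'E'
from h import *
from scipy.optimize import least_squares
def c2r(p,u,v,s,right=False,w=400,h=480):
    W=w//s;H=h//s
    return ((p[0]-400*right)/s-.5+u-(W-1)/2, p[1]/s-.5+v-(H-1)/2)
def fit(obs,x0):
    def tw(p,m):
        c,s=np.cos(p[2]),np.sin(p[2]); return [p[0]+c*m[0]-s*m[1],p[1]+s*m[0]+c*m[1],m[2]]
    f=lambda p:np.concatenate([np.array(px(cam,tw(p,m)))-uv for cam,m,uv in obs])
    r=least_squares(f,x0,loss='soft_l1'); return r.x,np.round(r.fun.reshape(-1,2),1).tolist()
E
python3 - <<'E'
from fit import *
S=lambda p:c2r(p,216,147,8); T=lambda p:c2r(p,327,204,8,True)
h=.065;z=.046
# timer: yaw ~ -27deg
for nm,z2 in(("timer",.046),):
    A=(h,h,z);B=(h,-h,z);C=(-h,-h,z);D=(-h,h,z)
    a=np.radians(60) # mark at 120deg cw from -x: dir(+x*.5,+y*.866)
    M=(.0535*np.cos(a),.0535*np.sin(a),.0475)
    obs=[("top",A,T((535,55))),("top",B,T((775,185))),("top",C,T((650,425))),("top",D,T((412,300))),("top",M,T((533,137))),
     ("scene",B,S((25,152))),("scene",C,S((293,93))),("scene",D,S((368,295))),("scene",A,S((92,352))),("scene",M,S((157,300)))]
    for sub,n in((obs,"all"),(obs[:5],"top"),(obs[5:],"scene")): print(n,*fit(sub,[.55,-.25,-.47]))
print("knob ctr top",w("top",*T((598,234)),.056),"dash",w("top",*T((535,243)),.058),w("scene",*S((252,217)),.06),w("scene",*S((252,217)),.07))
S=lambda p:c2r(p,273,192,8); T=lambda p:c2r(p,252,205,8,True)
z=.018
obs=[("top",(.05,.03,z),T((545,132))),("top",(.05,-.03,z),T((662,134))),("top",(-.05,-.03,z),T((656,347))),("top",(-.05,.03,z),T((535,340))),
("scene",(.05,-.03,z),S((55,272))),("scene",(.05,.03,0),S((150,368))),("scene",(-.05,.03,z),S((320,225)))]
for sub,n in((obs,"all"),(obs[:4],"top"),(obs[4:],"scene")): print(n,*fit(sub,[.5,0,0]))
S=lambda p:c2r(p,342,253,4); T=lambda p:c2r(p,172,202,5,True)
z=.022;a=.075;b=.11
obs=[("top",(a,b,z),T((440,187))),("top",(a,-b,z),T((714,107))),("top",(-a,-b,z),T((763,290))),("top",(-a,b,z),T((487,372))),
("scene",(-a,-b,z),S((103,112))),("scene",(-a,b,z),S((370,213))),("scene",(a,b,z),S((307,365))),("scene",(a,-b,z),S((32,243)))]
for sub,n in((obs,"all"),(obs[:4],"top"),(obs[4:],"scene")): print(n,*fit(sub,[.5,.3,.25]))
z=.034;a=.045;b=.065
obs=[("top",(a,b,z),T((457,208))),("top",(a,-b,z),T((625,168))),("top",(-a,-b,z),T((655,290))),("top",(-a,b,z),T((485,332))),
("scene",(-a,-b,z),S((187,158))),("scene",(-a,b,z),S((353,222))),("scene",(a,b,z),S((308,328))),("scene",(a,-b,z),S((145,252)))]
print("pad")
for sub,n in((obs,"all"),(obs[:4],"top"),(obs[4:],"scene")): print(n,*fit(sub,[.5,.3,.25]))
E
```

```text
all [ 0.49859506 -0.25378268 -0.48879741] [[0.0, -0.2], [1.2, -0.2], [1.2, 0.6], [-0.5, -0.5], [0.2, 0.7], [-0.4, 0.1], [1.0, -0.1], [1.0, -0.0], [-1.0, 1.2], [0.5, 1.0]]
top [ 0.49887425 -0.25209098 -0.49369916] [[-0.3, -0.3], [0.8, -0.1], [0.7, 0.6], [-1.0, -0.7], [-0.2, 0.6]]
scene [ 0.49782329 -0.25604752 -0.48947377] [[-0.7, -0.4], [0.7, -0.5], [0.7, -0.5], [-1.3, 0.7], [0.2, 0.6]]
knob ctr top [ 0.49992877 -0.25242897  0.056     ] dash [ 0.49530858 -0.22301617  0.058     ] [ 0.48700803 -0.22816439  0.06      ] [ 0.49284894 -0.22071593  0.07      ]
all [ 0.49713441  0.02215837 -0.03749281] [[0.0, 0.0], [1.1, 0.5], [0.7, -0.0], [-0.0, 0.2], [-0.3, 0.2], [0.2, 2.3], [0.7, 0.2]]
top [ 0.4977247   0.02390563 -0.03009331] [[-0.5, -0.1], [0.6, 0.2], [0.4, -0.2], [-0.4, 0.1]]
scene [ 0.49537668  0.01953708 -0.03721707] [[-0.5, -0.5], [0.0, 1.5], [0.5, -0.5]]
all [0.50599294 0.32396216 0.30140951] [[-0.2, 0.2], [0.7, -0.3], [1.4, 0.4], [0.1, 1.0], [0.2, -2.8], [0.6, 0.1], [0.3, 3.2], [-1.6, 1.8]]
top [0.50718548 0.32580335 0.2967409 ] [[-0.6, -0.3], [0.3, -0.5], [0.9, 0.2], [-0.5, 0.5]]
scene [0.5028633  0.32127922 0.30142958] [[0.2, -3.8], [0.5, -1.0], [0.2, 1.9], [-1.6, 0.6]]
pad
all [0.49450543 0.35625784 0.28272545] [[0.3, 2.1], [0.2, 0.8], [0.0, -0.8], [0.2, 0.3], [0.3, 0.4], [-0.5, 2.3], [0.4, 0.2], [-0.7, -0.2]]
top [0.49679819 0.35702331 0.2614637 ] [[0.3, 1.1], [0.4, 0.5], [-0.3, -0.9], [-0.3, -0.6]]
scene [0.49262716 0.35547177 0.30475566] [[0.1, 0.0], [-0.5, 1.2], [1.1, -0.7], [-0.4, -0.2]]
```

```bash
cat > go.py <<'E'
import sys,numpy as np
from scipy.spatial.transform import Rotation as R
from station import get_obs
# go.py x y z yaw_of_tool_y(deg, mod 180 unless 'ex') n : constant row (shift,turn) for n rows
def plan(x,y,z,yawd,n=None):
    o=get_obs();p=np.array(o["tool_pos"]);Q=R.from_rotvec(o["tool_rot"])
    print("t",round(o["t"],2),"pos",p.round(4),"y-axis",round(np.degrees(np.arctan2(*Q.as_matrix()[1::-1,1])),1),"tilt",Q.as_matrix()[:2,2].round(4),"q",np.round(o["q"],2),"F",np.round(o["contact_force"],1),"Tz",np.round(o["wrist_torque"],2),"open",round(o["opening"],4),"grip",round(o["grip_force"],1))
    for k in(0,180):
        a=np.radians(yawd+k);Y=np.array([np.cos(a),np.sin(a),0]);Z=np.array([0,0,-1.]);X=np.cross(Y,Z)
        G=R.from_matrix(np.column_stack([X,Y,Z]))
        rv=(Q.inv()*G).as_rotvec();D=Q.inv().apply(np.array([x,y,z])-p)*1000
        m=n or max(1,int(np.ceil(max(np.abs(rv).max()/.12,np.linalg.norm(D)/38))))
        S=R.from_rotvec(rv/m)
        d=np.linalg.solve(sum((S**i).as_matrix() if i else np.eye(3) for i in range(m)),D)
        print(f"  yaw+{k}: {m} rows of [{d.round(1).tolist()},{(rv/m).round(4).tolist()}]")
if __name__=="__main__": a=list(map(float,sys.argv[1:])); plan(*a[:4],int(a[4]) if len(a)>4 else None)
E
python3 go.py .4965 .0215 .16 88
```

```text
t 0.1 pos [0.1796 0.5981 0.2302] y-axis 73.3 tilt [-0.0007 -0.0017] q [ 1.16  0.05  1.61 -0.    1.48 -0.12] F [-0.1  0.1 -0.6] Tz [ 0.02 -0.03  0.01] open 0.085 grip 0.0
  yaw+0: 18 rows of [[-22.8, -28.7, 3.9],[-0.0001, -0.0, -0.0143]]
  yaw+180: 25 rows of [[-31.4, 21.9, 2.8],[-0.0, 0.0001, 0.1154]]
```

```bash
R='[[-22.8,-28.7,3.9],[0,0,-0.0143],1]'; python3 -m pendant '[[[-22.8,-28.7,3.9],[0,0,-0.0143],1],[[-22.8,-28.7,3.9],[0,0,-0.0143],1],[[-22.8,-28.7,3.9],[0,0,-0.0143],1],[[-22.8,-28.7,3.9],[0,0,-0.0143],1],[[-22.8,-28.7,3.9],[0,0,-0.0143],1],[[-22.8,-28.7,3.9],[0,0,-0.0143],1],[[-22.8,-28.7,3.9],[0,0,-0.0143],1],[[-22.8,-28.7,3.9],[0,0,-0.0143],1],[[-22.8,-28.7,3.9],[0,0,-0.0143],1]]' 60
python3 -m pendant '[[[-22.8,-28.7,3.9],[0,0,-0.0143],1],[[-22.8,-28.7,3.9],[0,0,-0.0143],1],[[-22.8,-28.7,3.9],[0,0,-0.0143],1],[[-22.8,-28.7,3.9],[0,0,-0.0143],1],[[-22.8,-28.7,3.9],[0,0,-0.0143],1],[[-22.8,-28.7,3.9],[0,0,-0.0143],1],[[-22.8,-28.7,3.9],[0,0,-0.0143],1],[[-22.8,-28.7,3.9],[0,0,-0.0143],1],[[-22.8,-28.7,3.9],[0,0,-0.0143],1],[[0,0,0],[0,0,0],1],[[0,0,0],[0,0,0],1]]'
python3 go.py .4965 .0215 .10 88; python3 - <<'E'
from h import *
s=optics.get_image("scene")[:,:,::-1].copy();t=optics.get_image("top")[:,:,::-1].copy();cv2.imwrite("r1.png",s)
pair("pics/a.png",crop(s,273,170,6),crop(t,252,195,6))
E
```

```text
t: 0.85
tool_pos: [0.3193, 0.2981, 0.1956]
tool_rot: [-0.254, -3.131, 0.0]
contact_force: [1.2, 0.0, 0.3]
opening: 0.0854
grip_force: 0.0
t: 1.77
tool_pos: [0.4959, 0.0202, 0.1602]
tool_rot: [-0.059, -3.139, -0.001]
contact_force: [0.1, 0.7, 0.4]
opening: 0.0856
grip_force: 0.0
t 1.77 pos [0.4959 0.0202 0.1602] y-axis 87.8 tilt [-0.0021  0.0005] q [-0.11 -0.21  1.98  0.    1.37 -1.64] F [0.1 0.7 0.4] Tz [ 0.02 -0.04 -0.03] open 0.0856 grip 0.0
  yaw+0: 2 rows of [[-0.3, 0.7, 30.1],[0.0002, -0.0011, -0.0014]]
  yaw+180: 27 rows of [[0.1, 0.0, 2.2],[-0.0001, -0.0, 0.1163]]
```

View pics/a.png

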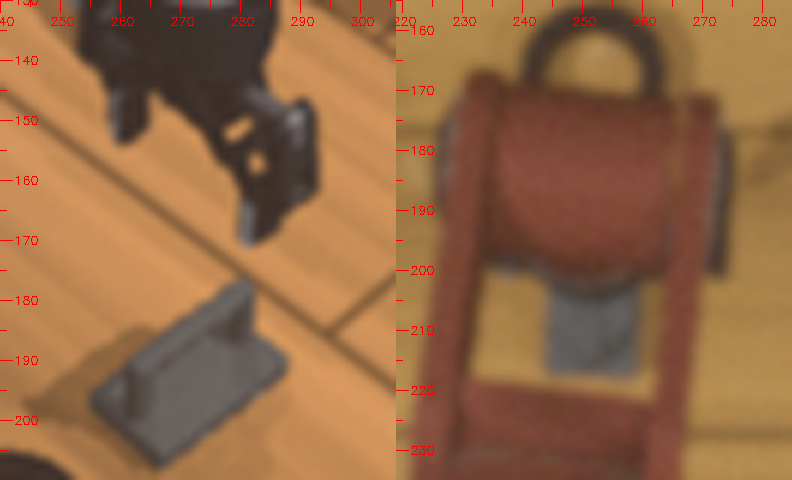

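```bash
python3 - <<'E'
from h import *
for z in(.16,.173): print(px("scene",(.496,.0202,z)),px("scene",(.496,.0652,z)),px("scene",(.496,-.0248,z)))
print(px("scene",(.4965,.0215,.065)), [px("scene",(.4965+a*.045,.0215+b*.007,.065)) for a in(-1,1) for b in(-1,1)])
E
```

```text
(np.float64(272.56505612960234), np.float64(165.04243827257483)) (np.float64(283.317023600756), np.float64(173.04246568383948)) (np.float64(262.1232702700246), np.float64(157.2732022398867))
(np.float64(272.669298773061), np.float64(162.26822633393428)) (np.float64(283.5080536364095), np.float64(170.29013525112867)) (np.float64(262.14563572151064), np.float64(154.4795211238692))
(np.float64(272.0323275608792), np.float64(184.38990217410895)) [(np.float64(279.9638285028879), np.float64(175.55817293602723)), (np.float64(283.0800355326473), np.float64(177.89814581141673)), (np.float64(260.7200111016215), np.float64(191.03714543387284)), (np.float64(263.8405052570111), np.float64(193.51149934508774))]
```

```bash
python3 -m pendant '[[[-0.5,1,25],[0,-0.0011,-0.0014],1],[[-0.5,1,25],[0,0,0],1],[[0,1,25],[0,0,0],1],[[0,0,25],[0,0,0],1],[[0,0,15],[0,0,0],1],[[0,0,6],[0,0,0],1],[[0,0,0],[0,0,0],1],[[0,0,0],[0,0,0],1]]'
python3 go.py .4965 .023 .039 88
```

```text
t: 2.53
tool_pos: [0.4972, 0.0252, 0.0409]
tool_rot: [0.05, 3.139, -0.0]
contact_force: [-0.1, -0.4, 0.7]
opening: 0.0854
grip_force: 0.0
t 2.53 pos [0.4972 0.0252 0.0409] y-axis 88.2 tilt [ 0.002  -0.0001] q [-0.1  -0.05  2.05  0.    1.13 -1.64] F [-0.1 -0.4  0.7] Tz [0.04 0.04 0.04] open 0.0854 grip 0.0
  yaw+0: 1 rows of [[0.7, -2.2, 1.9],[-0.0, 0.002, 0.0032]]
  yaw+180: 27 rows of [[0.1, 0.0, 0.1],[-0.0001, -0.0, -0.1162]]
```

```bash
python3 -m pendant '[[[0,-1,2],[0,0,0],0],[[0,0,0],[0,0,0],0],[[0,0,0],[0,0,0],0],[[0,0,0],[0,0,0],0],[[0,0,0],[0,0,0],0],[[0,0,0],[0,0,0],0],[[0,0,0],[0,0,0],0]]' 70
for i in 1 2 3; do python3 -c "
from station import get_obs;o=get_obs();print(o['tool_pos'],o['opening'],o['grip_force'])"; done
```

```text
t: 3.12
tool_pos: [0.4974, 0.0233, 0.0386]
tool_rot: [0.052, 3.139, -0.0]
contact_force: [-0.2, -0.3, 2.0]
opening: 0.0124
grip_force: 69.5
[0.49742315 0.02329583 0.03861036] 0.012356296635127044 69.51255083084106
[0.49742315 0.02329583 0.03861036] 0.012356296635127044 69.51255083084106
[0.49742315 0.02329583 0.03861036] 0.012356296635127044 69.51255083084106
```

Held (opening ≈ 13 mm). Lift.

```bash
python3 -m pendant '[[[0,0,-6],[0,0,0],0],[[0,0,-15],[0,0,0],0],[[0,0,-25],[0,0,0],0],[[0,0,-25],[0,0,0],0],[[0,0,-15],[0,0,0],0],[[0,0,-5],[0,0,0],0],[[0,0,0],[0,0,0],0],[[0,0,0],[0,0,0],0]]'
python3 go.py .495 .357 .13 17
```

```text
t: 3.78
tool_pos: [0.4956, 0.0236, 0.1273]
tool_rot: [-0.052, -3.139, -0.0]
contact_force: [-0.3, -0.6, -7.6]
opening: 0.0129
grip_force: 68.7
t 3.78 pos [0.4956 0.0236 0.1273] y-axis 88.1 tilt [-0.0021  0.0003] q [-0.1  -0.17  2.01  0.    1.31 -1.64] F [-0.3 -0.6 -7.6] Tz [-0.07 -0.01  0.  ] open 0.0129 grip 68.7
  yaw+0: 11 rows of [[18.2, 26.7, -0.2],[-0.0001, -0.0002, 0.1128]]
  yaw+180: 16 rows of [[-18.4, 15.9, -0.2],[0.0001, -0.0001, -0.1188]]
```

```bash
python3 go.py .495 .357 .13 17 16
```

```text
t 3.78 pos [0.4956 0.0236 0.1273] y-axis 88.1 tilt [-0.0021  0.0003] q [-0.1  -0.17  2.01  0.    1.31 -1.64] F [-0.3 -0.6 -7.6] Tz [-0.07 -0.01  0.  ] open 0.0129 grip 68.7
  yaw+0: 16 rows of [[12.9, 18.1, -0.2],[-0.0001, -0.0001, 0.0776]]
  yaw+180: 16 rows of [[-18.4, 15.9, -0.2],[0.0001, -0.0001, -0.1188]]
```

```bash
python3 -m pendant '[[[12.9,18.1,-0.2],[0,0,0.0776],0],[[12.9,18.1,-0.2],[0,0,0.0776],0],[[12.9,18.1,-0.2],[0,0,0.0776],0],[[12.9,18.1,-0.2],[0,0,0.0776],0],[[12.9,18.1,-0.2],[0,0,0.0776],0],[[12.9,18.1,-0.2],[0,0,0.0776],0],[[12.9,18.1,-0.2],[0,0,0.0776],0],[[12.9,18.1,-0.2],[0,0,0.0776],0]]'
python3 -m pendant '[[[12.9,18.1,-0.2],[0,0,0.0776],0],[[12.9,18.1,-0.2],[0,0,0.0776],0],[[12.9,18.1,-0.2],[0,0,0.0776],0],[[12.9,18.1,-0.2],[0,0,0.0776],0],[[12.9,18.1,-0.2],[0,0,0.0776],0],[[12.9,18.1,-0.2],[0,0,0.0776],0],[[12.9,18.1,-0.2],[0,0,0.0776],0],[[12.9,18.1,-0.2],[0,0,0.0776],0],[[0,0,0],[0,0,0],0],[[0,0,0],[0,0,0],0],[[0,0,0],[0,0,0],0]]'
python3 go.py .495 .357 .09 17 1
python3 - <<'E'
from h import *
s=optics.get_image("scene")[:,:,::-1].copy();t=optics.get_image("top")[:,:,::-1].copy()
pair("pics/b.png",crop(s,342,235,5),crop(t,172,202,5))
E
```

```text
t: 4.45
tool_pos: [0.4403, 0.1904, 0.1277]
tool_rot: [-1.013, -2.97, 0.004]
contact_force: [1.2, -0.1, -6.9]
opening: 0.0127
grip_force: 68.9
t: 5.37
tool_pos: [0.494, 0.3558, 0.1295]
tool_rot: [-1.868, -2.525, 0.007]
contact_force: [-0.2, 0.1, -6.7]
opening: 0.0125
grip_force: 69.2
t 5.37 pos [0.494  0.3558 0.1295] y-axis 17.0 tilt [-0.0033 -0.0027] q [ 0.5   0.1   1.74 -0.    1.31  0.21] F [-0.2  0.1 -6.7] Tz [-0.02  0.02  0.  ] open 0.0125 grip 69.2
  yaw+0: 1 rows of [[0.9, 1.5, 39.5],[-0.004, 0.0017, 0.0002]]
  yaw+180: 1 rows of [[0.9, 1.5, 39.5],[-0.0026, -0.0063, -3.1414]]
```

View pics/b.png

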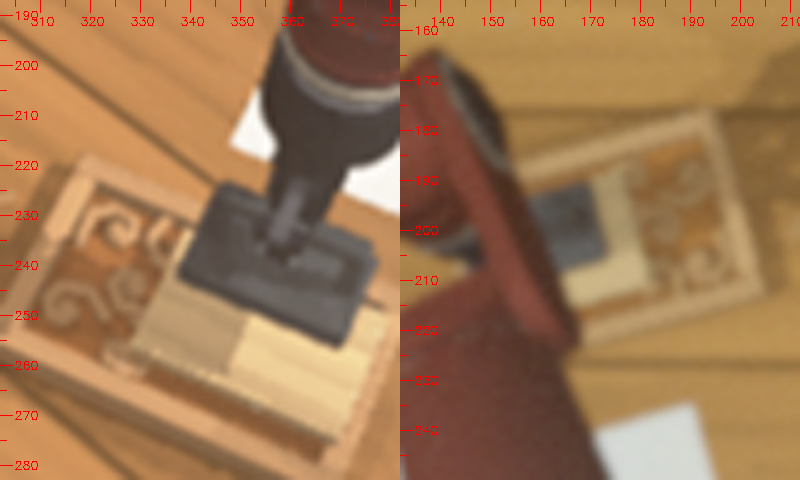

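```bash
python3 -m pendant '[[[0.4,0.5,12],[-0.002,0.001,0],0],[[0.4,0.5,14],[-0.002,0.001,0],0],[[0,0.3,10],[0,0,0],0],[[0,0,7],[0,0,0],0],[[0,0,4],[0,0,0],0],[[0,0,2],[0,0,0],0],[[0,0,0],[0,0,0],0],[[0,0,0],[0,0,0],0],[[0,0,0],[0,0,0],0]]'
python3 go.py .495 .357 .073 17 1
python3 - <<'E'
from h import *
s=optics.get_image("scene")[:,:,::-1].copy()
cv2.imwrite("pics/c.png",crop(s,342,248,8,w=720,h=560))
E
```

```text
t: 6.22
tool_pos: [0.4973, 0.3583, 0.0842]
tool_rot: [1.868, 2.523, 0.01]
contact_force: [1.0, 1.2, -7.3]
opening: 0.0126
grip_force: 69.2
t 6.22 pos [0.4973 0.3583 0.0842] y-axis 17.0 tilt [0.0057 0.0038] q [0.5  0.15 1.76 0.   1.22 0.21] F [ 1.   1.2 -7.3] Tz [ 0.01  0.02 -0.02] open 0.0126 grip 69.2
  yaw+0: 1 rows of [[-0.6, -2.6, 11.2],[0.0066, -0.002, -0.0005]]
  yaw+180: 1 rows of [[-0.6, -2.6, 11.2],[-0.0031, -0.0103, 3.1411]]
```

View pics/c.png

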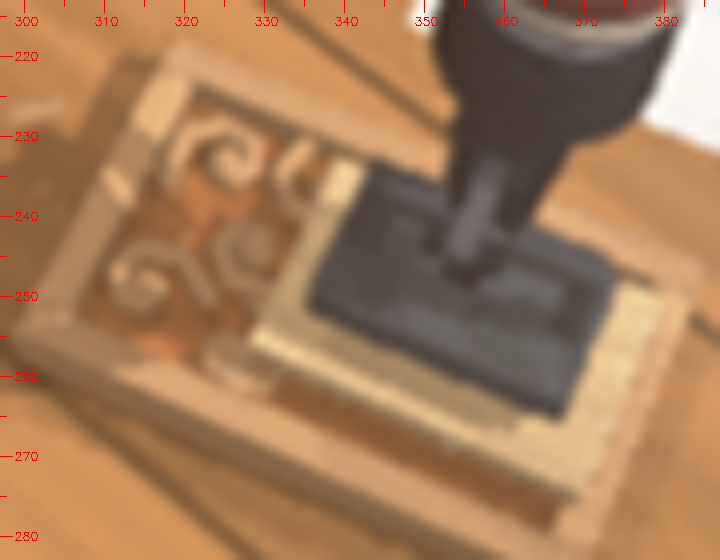

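```bash
python3 - <<'E'
from fit import *
S=lambda p:c2r(p,342,248,8,w=720,h=560)
zb=.0842-.039;zt=zb+.018;a=.03;b=.05
obs=[("scene",(-a,-b,zt),S((370,160))),("scene",(-a,b,zt),S((618,268))),("scene",(a,b,zb),S((556,419))),("scene",(a,-b,zb),S((311,304)))]
print("weight",*fit(obs,[.5,.36,.3]))
z=.034;a=.045;b=.065
obs=[("scene",(a,-b,z),S((250,336))),("scene",(a,b,z),S((578,496))),("scene",(-a,-b,z),S((337,155))),("scene",(-a,b,z),S((662,290)))]
print("pad",*fit(obs,[.5,.36,.3])); 
print("pad, hidden corners dropped",*fit(obs[:2],[.5,.36,.3]))
E
```

```text
weight [0.49188531 0.35348599 0.28798021] [[-0.2, -0.5], [0.8, -0.0], [0.4, 0.3], [-1.3, 0.1]]
pad [0.49221826 0.35497807 0.28755496] [[-0.6, 0.2], [0.4, -0.7], [0.0, -0.2], [0.1, 0.7]]
pad, hidden corners dropped [0.49233179 0.35686585 0.25742046] [[-0.2, -0.1], [0.2, 0.1]]
```

```bash
python3 -m pendant '[[[1,0,4],[0,0,0],0],[[0,0,3],[0,0,0],0],[[0,0,1],[0,0,0],0],[[0,0,0],[0,0,0],0],[[0,0,0],[0,0,0],0]]'
python3 -m pendant '[[[0,0,1],[0,0,0],0],[[0,0,0],[0,0,0],0],[[0,0,0],[0,0,0],0]]'
python3 -m pendant '[[[0,0,1],[0,0,0],0],[[0,0,0],[0,0,0],0],[[0,0,0],[0,0,0],0]]'
```

```text
t: 6.68
tool_pos: [0.4962, 0.3589, 0.075]
tool_rot: [1.868, 2.524, 0.007]
contact_force: [0.0, 0.3, -6.8]
opening: 0.0127
grip_force: 69.2
t: 6.93
tool_pos: [0.4965, 0.359, 0.0743]
tool_rot: [1.868, 2.524, 0.008]
contact_force: [1.0, -0.9, -7.3]
opening: 0.0127
grip_force: 69.2
t: 7.18
tool_pos: [0.4964, 0.3589, 0.0732]
tool_rot: [1.868, 2.524, 0.008]
contact_force: [0.1, 0.0, -7.8]
opening: 0.0127
grip_force: 69.2
```

```bash
python3 -m pendant '[[[0,0,0.7],[0,0,0],0],[[0,0,0],[0,0,0],0],[[0,0,0],[0,0,0],0]]'
python3 -m pendant '[[[0,0,0.7],[0,0,0],0],[[0,0,0],[0,0,0],0],[[0,0,0],[0,0,0],0]]'
```

```text
t: 7.43
tool_pos: [0.4966, 0.3591, 0.0728]
tool_rot: [1.868, 2.523, 0.009]
contact_force: [0.1, 0.5, -6.0]
opening: 0.0124
grip_force: 69.4
t: 7.68
tool_pos: [0.4968, 0.3593, 0.0727]
tool_rot: [1.868, 2.523, 0.009]
contact_force: [-0.9, -0.2, -1.9]
opening: 0.0124
grip_force: 69.9
```

```bash
python3 -m pendant '[[[0,0,0.4],[0,0,0],0],[[0,0,0],[0,0,0],0],[[0,0,0],[0,0,0],0.2],[[0,0,0],[0,0,0],0.3],[[0,0,0],[0,0,0],0.5],[[0,0,0],[0,0,0],0.6],[[0,0,0],[0,0,0],0.6]]'
python3 go.py .495 .357 .16 17 1
```

```text
t: 8.27
tool_pos: [0.4968, 0.3591, 0.0717]
tool_rot: [1.868, 2.523, 0.009]
contact_force: [0.4, -0.2, 1.0]
opening: 0.0514
grip_force: 0.0
t 8.27 pos [0.4968 0.3591 0.0717] y-axis 17.0 tilt [0.005  0.0034] q [0.5  0.17 1.77 0.   1.2  0.21] F [ 0.4 -0.2  1. ] Tz [-0.04  0.03  0.02] open 0.0514 grip 0.0
  yaw+0: 1 rows of [[-1.3, -1.8, -88.3],[0.0058, -0.0017, -0.0005]]
  yaw+180: 1 rows of [[-1.3, -1.8, -88.3],[-0.0027, -0.0091, 3.1411]]
```

```bash
python3 -m pendant '[[[0,0,-5],[0,0,0],0.6],[[0,0,-15],[0,0,0],0.6],[[0,0,-30],[0,0,0],0.8],[[0,0,-35],[0,0,0],1],[[-10,0,-30],[0,0,0],1],[[-40,0,-15],[0,0,0],1],[[-40,0,0],[0,0,0],1],[[-40,0,0],[0,0,0],1],[[-40,0,0],[0,0,0],1],[[-20,0,0],[0,0,0],1],[[0,0,0],[0,0,0],1]]'
python3 go.py .5 -.252 .16 10
python3 - <<'E'
from h import *
import numpy as np
s=np.mean([optics.get_image("scene") for _ in range(4)],0).astype(np.uint8)[:,:,::-1].copy();t=np.mean([optics.get_image("top") for _ in range(4)],0).astype(np.uint8)[:,:,::-1].copy()
a=cv2.hconcat([crop(s,342,248,4,w=400,h=240),crop(t,172,202,4,w=400,h=240)])
b=cv2.hconcat([crop(s,213,143,10,w=400,h=360),crop(t,327,203,10,w=400,h=360)])
cv2.imwrite("pics/d.png",cv2.vconcat([a,b]))
E
```

```text
t: 9.18
tool_pos: [0.5523, 0.1741, 0.2014]
tool_rot: [1.874, 2.518, 0.008]
contact_force: [-0.3, 0.2, -0.2]
opening: 0.0855
grip_force: 0.0
t 9.18 pos [0.5523 0.1741 0.2014] y-axis 16.7 tilt [0.0056 0.0018] q [ 0.18 -0.04  1.76  0.    1.42 -0.11] F [-0.3  0.2 -0.2] Tz [ 0.04 -0.    0.01] open 0.0855 grip 0.0
  yaw+0: 12 rows of [[-33.5, -12.6, 3.4],[0.0005, -0.0, 0.0097]]
  yaw+180: 26 rows of [[7.3, -23.9, 1.5],[0.0, 0.0003, -0.1163]]
```

View pics/d.png

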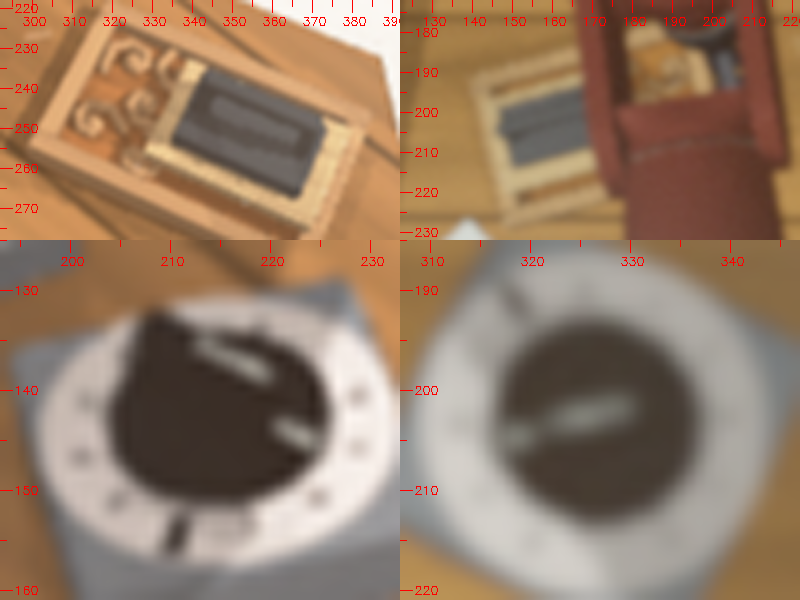

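```bash
python3 - <<'E'
from fit import *
S=lambda p:c2r((p[0],p[1]-240),213,143,10,w=400,h=360); T=lambda p:c2r((p[0],p[1]-240),327,203,10,True,w=400,h=360)
def pr(n,cam,f,p,q,z):
    a=w(cam,*f(p),z);b=w(cam,*f(q),z);d=a-b;print(n,a.round(4),b.round(4),"ang",np.degrees(np.arctan2(d[1],d[0])).round(1))
pr("top bar line","top",T,(545,427),(637,405),.086)
pr("top nose-to-barend","top",T,(510,439),(637,405),.075)
pr("sc bar line","scene",S,(272,382),(192,343),.086)
for z in(.056,.062,.07): pr("sc nose",'scene',S,(316,442),(273,423),z)
print("marks", w("top",*T((512,298)),.047),w("scene",*S((177,534)),.047))
print("knob ctr top",w("top",*T((600,421)),.056))
for c in("top","scene"):
  for z in (.047,):
    f=T if c=="top" else S
print("thin marks scene")
for p in[(86,402),(82,457),(117,502),(247,520),(319,497),(358,447),(358,395),(262,328)]: print(w("scene",*S(p),.047).round(4))
E
```

```text
top bar line [ 0.4941 -0.2279  0.086 ] [ 0.5024 -0.2612  0.086 ] ang 103.8
top nose-to-barend [ 0.4911 -0.217   0.075 ] [ 0.5039 -0.2634  0.075 ] ang 105.4
sc bar line [ 0.4922 -0.2317  0.086 ] [ 0.4993 -0.2654  0.086 ] ang 101.9
sc nose [ 0.4829 -0.2221  0.056 ] [ 0.4875 -0.2396  0.056 ] ang 104.5
sc nose [ 0.4864 -0.2177  0.062 ] [ 0.491  -0.2351  0.062 ] ang 104.5
sc nose [ 0.4911 -0.2118  0.07  ] [ 0.4956 -0.2291  0.07  ] ang 104.5
marks [ 0.54778975 -0.22331863  0.047     ] [ 0.54118902 -0.23069945  0.047     ]
knob ctr top [ 0.5004921  -0.25336222  0.056     ]
thin marks scene
[ 0.5224 -0.3013  0.047 ]
[ 0.5408 -0.2819  0.047 ]
[ 0.5461 -0.2569  0.047 ]
[ 0.5196 -0.2183  0.047 ]
[ 0.4946 -0.2085  0.047 ]
[ 0.4688 -0.2164  0.047 ]
[ 0.4516 -0.235   0.047 ]
[ 0.4535 -0.2842  0.047 ]
```

```bash
python3 go.py .500 -.2525 .13 13.8 14
```

```text
t 9.58 pos [0.5507 0.1789 0.2008] y-axis 17.1 tilt [0.0042 0.0031] q [ 0.18 -0.04  1.76  0.    1.42 -0.11] F [ 0.3 -0.3 -0.3] Tz [-0.    0.03 -0.03] open 0.0856 grip 0.0
  yaw+0: 14 rows of [[-28.7, -11.8, 5.0],[0.0003, -0.0001, 0.0041]]
  yaw+180: 14 rows of [[13.0, -46.0, 4.9],[0.0002, 0.0005, -0.2203]]
```

```bash
python3 -m pendant '[[[-28.7,-11.8,5],[0.0003,0,0.0041],1],[[-28.7,-11.8,5],[0.0003,0,0.0041],1],[[-28.7,-11.8,5],[0.0003,0,0.0041],1],[[-28.7,-11.8,5],[0.0003,0,0.0041],1],[[-28.7,-11.8,5],[0.0003,0,0.0041],1],[[-28.7,-11.8,5],[0.0003,0,0.0041],1],[[-28.7,-11.8,5],[0.0003,0,0.0041],1]]'
python3 -m pendant '[[[-28.7,-11.8,5],[0.0003,0,0.0041],1],[[-28.7,-11.8,5],[0.0003,0,0.0041],1],[[-28.7,-11.8,5],[0.0003,0,0.0041],1],[[-28.7,-11.8,5],[0.0003,0,0.0041],1],[[-28.7,-11.8,5],[0.0003,0,0.0041],1],[[-28.7,-11.8,5],[0.0003,0,0.0041],1],[[-28.7,-11.8,5],[0.0003,0,0.0041],1],[[0,0,0],[0,0,0],1],[[0,0,0],[0,0,0],1],[[0,0,0],[0,0,0],1]]'
python3 go.py .500 -.2525 .06 13.8 3
```

```text
t: 10.17
tool_pos: [0.5279, -0.0388, 0.1651]
tool_rot: [1.904, 2.498, 0.006]
contact_force: [0.4, 1.0, 1.3]
opening: 0.0855
grip_force: 0.0
t: 11.0
tool_pos: [0.4992, -0.2525, 0.1295]
tool_rot: [-1.939, -2.47, -0.003]
contact_force: [0.6, -0.4, 0.5]
opening: 0.0853
grip_force: 0.0
t 11.0 pos [ 0.4992 -0.2525  0.1295] y-axis 13.7 tilt [0.0002 0.0026] q [-0.6  -0.02  1.86  0.    1.3  -0.84] F [ 0.6 -0.4  0.5] Tz [ 0.02 -0.01  0.02] open 0.0853 grip 0.0
  yaw+0: 3 rows of [[-0.1, 0.2, 23.2],[0.0003, -0.0008, -0.0005]]
  yaw+180: 3 rows of [[0.2, 0.3, 23.2],[-0.0013, -0.0004, 1.0467]]
```

```bash
python3 -m pendant '[[[0,0.5,25],[0,0,0],0.8],[[0,0.5,22],[0,0,0],0.6],[[0,0,13],[0,0,0],0.5],[[0,0,7],[0,0,0],0.4],[[0,0,2],[0,0,0],0.3],[[0,0,0],[0,0,0],0.25],[[0,0,0],[0,0,0],0.25],[[0,0,0],[0,0,0],0.25]]' 20
python3 go.py .500 -.2525 .06 13.8 1
```

```text
t: 11.67
tool_pos: [0.5009, -0.2534, 0.0621]
tool_rot: [1.94, 2.469, 0.003]
contact_force: [-0.8, -0.5, 0.5]
opening: 0.0212
grip_force: 0.0
t 11.67 pos [ 0.5009 -0.2534  0.0621] y-axis 13.7 tilt [0.0023 0.0005] q [-0.6   0.07  1.9   0.    1.18 -0.84] F [-0.8 -0.5  0.5] Tz [-0.02  0.04 -0.01] open 0.0212 grip 0.0
  yaw+0: 1 rows of [[1.1, -0.7, 2.1],[0.0024, 0.0001, -0.0019]]
  yaw+180: 1 rows of [[1.1, -0.7, 2.1],[0.0001, -0.0038, 3.1397]]
```

```bash
python3 -m pendant '[[[0,0,2],[0,0,0],0.22],[[0,0,0],[0,0,0],0.18],[[0,0,0],[0,0,0],0.15],[[0,0,0],[0,0,0],0.1],[[0,0,0],[0,0,0],0],[[0,0,0],[0,0,0],0]]' 20
python3 go.py .500 -.2525 .06 13.8 1
```

```text
t: 12.17
tool_pos: [0.5005, -0.2536, 0.0597]
tool_rot: [1.941, 2.47, 0.002]
contact_force: [-3.0, -0.8, 6.0]
opening: 0.0153
grip_force: 20.9
t 12.17 pos [ 0.5005 -0.2536  0.0597] y-axis 13.7 tilt [0.0014 0.0006] q [-0.6   0.07  1.9   0.    1.17 -0.84] F [-3.  -0.8  6. ] Tz [-0.16  0.43 -0.01] open 0.0153 grip 20.9
  yaw+0: 1 rows of [[1.2, -0.2, -0.3],[0.0015, -0.0002, -0.0021]]
  yaw+180: 1 rows of [[1.2, -0.2, -0.3],[-0.0004, -0.0023, 3.1394]]
```

```bash
python3 -m pendant '[[[0,-0.5,0.5],[0,0,0],0],[[0,0,0.6],[0,0,0],0],[[0,0,0],[0,0,0],0],[[0,0,0],[0,0,0],0],[[0,0,0],[0,0,0],0]]' 80
python3 go.py .500 -.2525 .06 13.8 1
```

```text
t: 12.58
tool_pos: [0.5005, -0.2536, 0.0598]
tool_rot: [1.94, 2.469, 0.003]
contact_force: [-3.6, 1.3, 10.4]
opening: 0.0146
grip_force: 79.5
t 12.58 pos [ 0.5005 -0.2536  0.0598] y-axis 13.7 tilt [0.0021 0.0008] q [-0.6   0.07  1.9   0.    1.17 -0.84] F [-3.6  1.3 10.4] Tz [0.24 0.64 0.04] open 0.0146 grip 79.5
  yaw+0: 1 rows of [[1.2, -0.2, -0.2],[0.0022, -0.0003, -0.0021]]
  yaw+180: 1 rows of [[1.2, -0.2, -0.2],[-0.0005, -0.0035, 3.1395]]
```

```bash
python3 -m pendant '[[[0,-0.5,0.4],[0,0,0.02],0],[[0,0,0],[0,0,0.04],0],[[0,0,0],[0,0,0.05],0],[[0,0,0],[0,0,0.05],0],[[0,0,0],[0,0,0.05],0]]'
python3 go.py .500 -.2525 .06 -58 1
```

```text
t: 13.0
tool_pos: [0.5003, -0.2537, 0.0598]
tool_rot: [2.19, 2.251, 0.003]
contact_force: [-3.0, 1.5, 13.1]
opening: 0.0142
grip_force: 79.6
t 13.0 pos [ 0.5003 -0.2537  0.0598] y-axis 1.6 tilt [0.0024 0.0007] q [-0.6   0.07  1.9   0.    1.17 -0.63] F [-3.   1.5 13.1] Tz [0.37 0.71 0.37] open 0.0142 grip 79.6
  yaw+0: 1 rows of [[1.2, -0.3, -0.2],[0.0019, -0.0018, 1.0399]]
  yaw+180: 1 rows of [[1.2, -0.3, -0.2],[0.0021, 0.0022, -2.1017]]
```

```bash
python3 -m pendant '[[[0,0,0],[0,0,0.06],0],[[0,0,0],[0,0,0.06],0],[[0,0,0],[0,0,0.06],0],[[0,0,0],[0,0,0.06],0],[[0,0,0],[0,0,0.06],0],[[0,0,0],[0,0,0.06],0]]'
python3 -m pendant '[[[0,0,0],[0,0,0.06],0],[[0,0,0],[0,0,0.06],0],[[0,0,0],[0,0,0.06],0],[[0,0,0],[0,0,0.06],0],[[0,0,0],[0,0,0],0],[[0,0,0],[0,0,0],0]]'
python3 go.py .500 -.2525 .06 -58 1
```

```text
t: 13.5
tool_pos: [0.5, -0.2536, 0.0598]
tool_rot: [2.559, 1.823, 0.003]
contact_force: [-4.4, 2.4, 13.9]
opening: 0.0146
grip_force: 79.8
t: 14.0
tool_pos: [0.4998, -0.2535, 0.0598]
tool_rot: [-2.757, -1.505, -0.003]
contact_force: [-5.1, 3.1, 14.7]
opening: 0.0146
grip_force: 80.0
t 14.0 pos [ 0.4998 -0.2535  0.0598] y-axis -32.7 tilt [0.001  0.0015] q [-0.6   0.07  1.9   0.    1.17 -0.03] F [-5.1  3.1 14.7] Tz [ 0.44  1.04 -0.16] open 0.0146 grip 80.0
  yaw+0: 1 rows of [[1.0, -0.3, -0.2],[-0.0004, -0.0018, 0.4409]]
  yaw+180: 1 rows of [[1.0, -0.3, -0.2],[0.0025, -0.0005, -2.7007]]
```

```bash
python3 -m pendant '[[[0,-0.6,0],[0,0,0.06],0],[[0,0,0],[0,0,0.06],0],[[0,0,0],[0,0,0.06],0],[[0,0,0],[0,0,0.06],0],[[0,0,0],[0,0,0.06],0],[[0,0,0],[0,0,0.06],0],[[0,0,0],[0,0,0.04],0],[[0,0,0],[0,0,0.04],0],[[0,0,0],[0,0,0],0],[[0,0,0],[0,0,0],0]]'
python3 go.py .500 -.2525 .06 -58 1
python3 - <<'E'
from h import *
s=np.mean([optics.get_image("scene") for _ in range(3)],0).astype(np.uint8)[:,:,::-1].copy()
cv2.imwrite("grip_scene.png",s)
E
```

```text
t: 14.83
tool_pos: [0.4994, -0.2532, 0.0598]
tool_rot: [-3.018, -0.868, -0.003]
contact_force: [-4.4, 2.4, 14.5]
opening: 0.0149
grip_force: 79.9
t 14.83 pos [ 0.4994 -0.2532  0.0598] y-axis -57.9 tilt [0.0015 0.0014] q [-0.6   0.07  1.9   0.    1.17  0.41] F [-4.4  2.4 14.5] Tz [0.43 0.88 0.02] open 0.0149 grip 79.9
  yaw+0: 1 rows of [[0.8, -0.2, -0.2],[-0.0004, -0.002, 0.0013]]
  yaw+180: 1 rows of [[0.8, -0.2, -0.2],[0.0031, -0.0006, -3.1403]]
```

```bash
python3 -m pendant '[[[0,-0.4,-0.6],[0,0,0],0],[[0,0,-0.6],[0,0,0],0],[[0,0,0],[0,0,0],0.2],[[0,0,0],[0,0,0],0.3],[[0,0,0],[0,0,0],0.5],[[0,0,-3],[0,0,0],0.7],[[0,0,-15],[0,0,0],0.8],[[0,0,-30],[0,0,0],0.8],[[0,0,-40],[0,0,0],1],[[0,0,-40],[0,0,0],1],[[0,0,-20],[0,0,0],1]]'
python3 go.py .35 .15 .22 -57 
```

```text
t: 15.9
tool_pos: [0.4998, -0.2537, 0.2119]
tool_rot: [3.016, 0.867, 0.008]
contact_force: [0.4, 0.0, 0.4]
opening: 0.0855
grip_force: 0.0
t 15.9 pos [ 0.4998 -0.2537  0.2119] y-axis -57.9 tilt [ 0.006  -0.0018] q [-0.6  -0.09  1.79  0.    1.44  0.41] F [0.4 0.  0.4] Tz [ 0.01 -0.03 -0.  ] open 0.0855 grip 0.0
  yaw+0: 12 rows of [[7.5, -35.1, -0.7],[0.0004, -0.0003, -0.0014]]
  yaw+180: 27 rows of [[-24.0, -6.6, -0.4],[-0.0002, -0.0003, 0.1158]]
```

```bash
python3 -m pendant '[[[7.5,-35,-2],[0,0,0],1],[[7.5,-35,-2],[0,0,0],1],[[7.5,-35,-2],[0,0,0],1],[[7.5,-35,0],[0,0,0],1],[[7.5,-35,0],[0,0,0],1],[[7.5,-35,0],[0,0,0],1],[[7.5,-35,0],[0,0,0],1],[[7.5,-35,0],[0,0,0],1],[[7.5,-35,0],[0,0,0],1],[[0,0,0],[0,0,0],1],[[0,0,0],[0,0,0],1]]'
python3 - <<'E'
from h import *
s=np.mean([optics.get_image("scene") for _ in range(4)],0).astype(np.uint8)[:,:,::-1].copy();t=np.mean([optics.get_image("top") for _ in range(4)],0).astype(np.uint8)[:,:,::-1].copy()
a=cv2.hconcat([crop(s,342,248,4,w=400,h=240),crop(t,172,202,4,w=400,h=240)])
b=cv2.hconcat([crop(s,213,143,10,w=400,h=360),crop(t,327,203,10,w=400,h=360)])
cv2.imwrite("pics/e.png",cv2.vconcat([a,b]))
E
```

```text
t: 16.82
tool_pos: [0.3877, 0.0513, 0.2128]
tool_rot: [-3.016, -0.873, -0.002]
contact_force: [0.5, -0.8, 0.5]
opening: 0.0854
grip_force: 0.0
```

View pics/e.png

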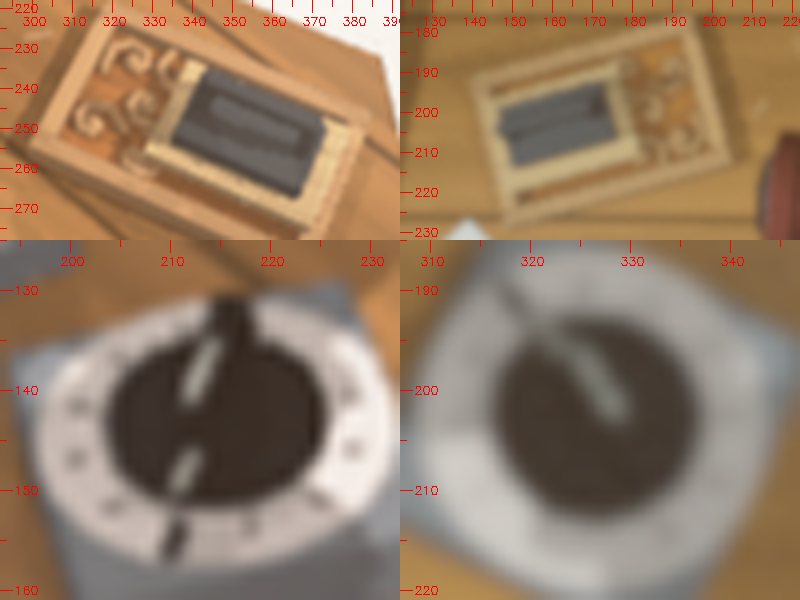

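```bash
python3 - <<'E'
from fit import *
S=lambda p:c2r((p[0],p[1]-240),213,143,10,w=400,h=360); T=lambda p:c2r((p[0],p[1]-240),327,203,10,True,w=400,h=360)
def pr(n,cam,f,p,q,z):
    a=w(cam,*f(p),z);b=w(cam,*f(q),z);d=a-b;print(n,a.round(4),b.round(4),"ang",np.degrees(np.arctan2(d[1],d[0])).round(1))
pr("sc nose","scene",S,(178,486),(196,453),.062)
pr("sc bar","scene",S,(185,402),(213,345),.086)
pr("sc mark","scene",S,(170,557),(182,518),.047)
pr("top bar","top",T,(545,330),(620,413),.084)
pr("top mark","top",T,(505,285),(530,318),.047)
print("mark ctr",w("top",*T((513,297)),.047),w("scene",*S((175,538)),.047))
# weight vs pad, scene
S=lambda p:c2r(p,342,248,4,w=400,h=240);T=lambda p:c2r(p,172,202,4,True,w=400,h=240)
obs=[("top",(.045,.065,.034),T((480,100))),("top",(.045,-.065,.034),T((612,67))),("top",(-.045,-.065,.034),T((636,158))),("top",(-.045,.065,.034),T((505,197)))]
print("pad",*fit(obs,[.5,.35,.3]))
obs=[("top",(.03,.05,.052),T((497,108))),("top",(.03,-.05,.052),T((603,80))),("top",(-.03,-.05,.052),T((619,137))),("top",(-.03,.05,.052),T((514,167)))]
print("weight",*fit(obs,[.5,.35,.3]))
E
```

```text
sc nose [ 0.5342 -0.2362  0.062 ] [ 0.5195 -0.2434  0.062 ] ang 26.3
sc bar [ 0.5197 -0.2459  0.086 ] [ 0.4948 -0.2595  0.086 ] ang 28.7
sc mark [ 0.5499 -0.2244  0.047 ] [ 0.535  -0.2351  0.047 ] ang 35.7
top bar [ 0.5299 -0.2289  0.084 ] [ 0.4997 -0.2554  0.084 ] ang 41.2
top mark [ 0.5527 -0.2208  0.047 ] [ 0.5403 -0.2299  0.047 ] ang 36.1
mark ctr [ 0.54817023 -0.22369859  0.047     ] [ 0.54290914 -0.22978788  0.047     ]
pad [0.49394124 0.36278138 0.28444237] [[-0.0, 0.9], [0.5, -0.2], [0.3, -0.1], [-0.8, -0.4]]
weight [0.49878481 0.35824627 0.29136641] [[0.3, -0.2], [-0.1, -0.7], [-0.1, 0.4], [-0.1, 0.5]]
```

```bash
python3 -c "
from station import ctrl;print(ctrl.finish_job())"
```

```text
the job is handed in; nothing more can be done
None
```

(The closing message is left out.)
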